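# Arm the vortex mixer and hold a tube on it

### The job

Arm the vortex mixer at its stop station: push the red mushroom button all the way down, let it come up, and twist its head clockwise (seen from above) as far as it goes. Then take the blue-capped tube from the rack and press it upright into the mixer's spring cup, so that the cup is pushed down about half of its 14 mm travel, and keep it there for at least two seconds. Finish still gripping the tube and holding the cup half-way down, and leave the other tubes, bottles and boxes where they are.

Things in the scene. Friction and masses are not known exactly. Their poses are not given: they have to be found in the camera images.
- stop_top (a point): Centre of the flat top of the red mushroom head on the yellow stop station (a fixed box 80 x 80 mm, 55 mm high). The head is a round disc 40 mm across and 24 mm tall (top edge bevelled 3 mm) with a white arrow mark on top; its top stands 105 mm above the table, its underside 26 mm above the yellow box, on a 20 mm steel stem. The head can be gripped round its sides in any direction from above. z is up.
- stop_press (a joint): Travel of the mushroom button in m: 0 up (at rest), 0.008 fully down. A spring pushes it back up: about 2 N to start it, 7 N fully down.
- stop_twist (a joint): Turn of the mushroom head in rad: starts at 0 to 0.2, grows clockwise seen from above, up to a stop at 1.0 (57 degrees); stays where it is left, friction about 0.06 N m. It turns with the button up or down.
- mixer: White and blue vortex mixer, fixed, 160 mm (x) x 130 mm (y) and 95 mm high; origin at the centre of its underside, z up. On its top, in the centre, stands the black rubber cup.
- cup_floor (a point): Centre of the inner floor of the mixer's black cup, where the tube's tip is to rest; 118 mm above the table when the cup is up, and it goes down with the cup. The cup is round, open to the top, 20 mm deep inside, about 34 mm across inside at the floor and 48 mm at the rim (138 mm above the table).
- cup (a joint): Travel of the cup in m: 0 up (at rest), 0.014 fully down. It moves straight down on a spring: 3 N to start it, then 0.6 N more per mm (about 7 N half-way, 11 N fully down).
- rack: Blue plastic rack, fixed, 240 mm (x, its long axis) x 66 mm (y) x 62 mm high, origin at the centre of its underside. One row of four holes of 34 mm along its x axis at -82.5, -27.5, 27.5 and 82.5 mm; three hold a tube (any order), the one at 27.5 is empty. Tubes stand on its floor, 5 mm above the table, and are lifted straight up.
- blue_mid (a point): Centre (half-way up) of the tube with the blue cap, to be taken: a rigid closed tube 118 mm long, 60 g or so, z along it towards the cap. The body is 29 mm across, with a tapering tip (10 mm flat end) at 59 mm below this point; the blue cap is 36 mm across and covers the top 18 mm (from 41 to 59 mm above this point). In the rack its cap top is 123 mm above the table.
- blue_tip (a point): The flat tip (lowest point) of the blue-capped tube, on its axis.
- red_mid (a point): Centre of the like tube with the red cap, to be left in the rack.
- green_mid (a point): Centre of the like tube with the green cap, to be left in the rack.
- amber_mid (a point): Centre of an amber bottle, 68 mm across and 160 mm tall, loose bystander.
- reagent_mid (a point): Centre of a white bottle with blue cap, 60 mm across and 130 mm tall, loose bystander.
- beaker_mid (a point): Centre of a glass beaker, 70 mm across and 85 mm tall, loose bystander.
- tipbox_mid (a point): Centre of an orange box, 85 x 120 x 55 mm, loose bystander.
- jar_mid (a point): Centre of a small glass jar, 60 mm across and 60 mm tall, loose bystander.
Mind the look-alikes: they are no part of the job. What is shaped like the part that bears blue_mid but orange or purple is not meant.

How it is judged (in metres and radians):
On the way, in this order (a step that is already met when the one before it is completed fails the run):
1. the mushroom button is pushed fully down (value of joint stop_press above 0.006 m), for 0.05 s.
2. the mushroom is up again and its head is twisted clockwise to its stop (value of joint stop_twist above 0.75 rad and value of joint stop_press below 0.002 m), for 0.2 s.
3. the blue-capped tube is gripped, upright in the cup, and keeps the cup about half-way down for two seconds (value of joint cup between 0.004 and 0.01 m and horizontal distance between blue_tip and cup_floor below 0.012 m and angle between blue_mid's own z axis and vertical below 0.2 rad and z of blue_tip in the frame of cup_floor below 0.008 m and contact force between tube_blue and mixer above 2 N and contact force between the fingers and tube_blue above 2 N and contact force between each of the arm, the fingers and mixer below 0.5 N), for 1.8 s.
At the end, for the whole second after the job is handed in: Cup 4 to 10 mm down, pushed (over 2 N) only by the blue-capped tube, which the fingers grip; tube within 0.2 rad of upright, its tip within 12 mm of the cup's axis and 8 mm of its floor; the robot not touching the mixer; mushroom up (within 2 mm), its head twisted beyond 0.75 rad (all of step 2 and all of step 3); the arm keeps its last pose, push and grip.
It fails at once if another tube, bottle, beaker, jar or box is moved more than 30 mm (distance of any of red_mid, green_mid, amber_mid, reagent_mid, beaker_mid, tipbox_mid, jar_mid from where it was at the start of the episode above 0.03 m).
It also fails if it takes over 61 s, if anything falls off the work surface, if the arm or the gripper's body presses on something with over 40 N, if the wrist force passes 120 N, or if a joint passes its speed limit or range.

### The arm

A 6-joint arm with a two-finger parallel gripper is mounted at the origin on the work surface. World frame = base frame: x ahead of the robot, y to its left, z up, the work surface at z = 0. Lengths are in m, angles in degrees, forces in N, time in s.
With the tool pointing down it reaches from about 0.375 to 0.9 m from the base axis. Payload 3.1 kg.
Tool frame: the origin (TCP) lies on the front face of the gripper's body, between the roots of the fingers; the fingertips stand 70 mm ahead of it and the grasp point (between the pads) lies 51 mm ahead of it (bot.tip_extent is the distance from the TCP to the fingertips, in m); z points along the fingers, x is the direction in which the jaws open and shut, and the axes are right-handed (so a half turn about z gives the same grasp; the last joint's range is limited). The gripper opens to 87 mm and grips with 3 to 60 N. Pads are 19 mm wide; open, the fingers measure 117 mm over their backs; the gripper's body (75 mm by 190 mm) begins 51 mm behind the grasp point.
Start: joints at [63.913, 30.224, 82.088, -0, 67.689, -10.227], TCP at [0.171, 0.601, 0.292] pointing down, gripper open.
Joint ranges: [-176.69, 176.69], [-43.24, 126.21], [12.49, 139.97], [-82, 262], [0, 151.66], [-163.58, 163.58]. Speed limits (degrees/s): [159.86, 159.86, 180, 180, 180, 180].

### API

Orientations are given as a 3x3 rotation matrix whose columns are the frame's x, y, z axes.
In Python, from rig import bot, viewer, ticket gives the robot as it stands. The module is installed in compiled form; this text tells all that it offers.
- The arm moves only by the tool arm_command, never from a script. Its argument "targets" is a list of rows, each an object with "rot": the turn, a rotation vector about the tool's x, y, z in degrees, a list of three; "offset": the shift along the tool's x, y, z in cm, a list of three; "gripper": the closure, from 0 (fully open) to 1 (shut). A call has 1 to 8 rows; each row is the pose to reach, as a shift and turn from the pose commanded when the call began, along the tool's axes at that moment; what a row does not reach only later rows make up. A row lasts 1/10 s, in which the tool goes at most 50 mm and 8.59 degrees, less where a joint would pass 70% of its speed; a pose out of reach is approached as far as the arm can. A call with a gripper value outside its range is refused whole. The fingers move at their own pace and stop on an object; the grip force is fixed at half the most. Time passes only in rows, so rows that repeat a pose let the fingers close. It gives the time, the measured TCP pose, the force and the opening at its end, in the units of the state.
- bot.read_state(): the state, without advancing time (a new reading comes with each control period).
- viewer.capture(name): name is "side" or "top" or "wrist"; returns a dict with "frame" (384x512x3 uint8, red, green, blue), "fx", "fy", "cx", "cy" (pixels), "view" (4x4, takes a point from world to camera coordinates). Camera axes: x right, y down, z forward; pixel columns grow to the right and rows downward; lengths in m; the calibration is good to about 2 mm. The wrist camera is an equidistant fisheye: a pixel r from the principal point sees the ray r / f radians off the axis. A picture is of the moment at which its call begins. There is no depth.
- ticket.hand_in(): hands the job in, once; it reports no verdict.
The state is a dict: "time_s": time; "joint_positions": joint angles; "qvel": joint speeds; "tau": joint torques, N m; "position": TCP position; "tcp_rot": TCP orientation; "force": force on the tool from outside, world axes, zero at the start; "moment": the same for the moment, N m; "opening": opening from 0.0 (shut) to 1.0 (fully open).
Only numpy, scipy, OpenCV 4.12 (cv2) and the standard library are available. Lean on these libraries where they do the work, as an engineer would, in place of code of your own. Each camera call takes 0.05 s, during which the arm holds its last target. There are 200 camera calls.

## Working session

There is one attempt and no reset: what is moved stays moved. The work goes in short steps, Python scripts to look and compute and a tool call to move; the robot and the scene stay as the last step left them, time stands still between calls to the robot, and variables do not carry over. Pictures are saved under pics/ and viewed, about 8 in all and at most 12, crops included, and the job is handed in when it is done.

Besides the shell and the picture viewer there is one more tool, called after "Request:" in YAML: its name, and indented under it one key for each argument. arm_command: Moves the arm, as the interface text tells. Its arguments: {"type":"object","properties":{"targets":{"type":"array"}},"required":["targets"]}

```bash
mkdir -p pics
cat > h.py <<'E'
import numpy as np, cv2, sys
from rig import bot, viewer, ticket
def cap(n,save=None):
    c=viewer.capture(n)
    if save: cv2.imwrite('pics/'+save,cv2.cvtColor(c['frame'],cv2.COLOR_RGB2BGR))
    return c
def plane(c,u,v,z,fish=False):
    T=np.array(c['view']);R=T[:3,:3];o=-R.T@T[:3,3]
    a=np.array([(u-c['cx'])/c['fx'],(v-c['cy'])/c['fy']])
    if fish:
        r=np.linalg.norm(a); d=np.r_[a/max(r,1e-9)*np.sin(r),np.cos(r)]
    else: d=np.r_[a,1]
    d=R.T@d
    return o+d*(z-o[2])/d[2]
def proj(c,p):
    q=np.array(c['view'])@np.r_[p,1]; return c['cx']+c['fx']*q[0]/q[2],c['cy']+c['fy']*q[1]/q[2]
E
python3 - <<'E'
from h import *
np.set_printoptions(precision=4,suppress=True)
ims=[]
for n in ('side','top','wrist'):
    c=cap(n,n+'0.png'); T=np.array(c['view']); print(n,c['fx'],c['cx'],c['cy'],-T[:3,:3].T@T[:3,3]); print(T[:3,:3])
s=bot.read_state(); print(s)
E
```

```text
side 419.1563316386981 256.1797677605773 191.8805797656096 [-0.0165 -0.9077  0.7754]
[[ 0.8111 -0.5846  0.0175]
 [-0.2991 -0.4404 -0.8465]
 [ 0.5025  0.6814 -0.5321]]
top 351.13930086513784 263.91117542647754 185.57920159690366 [ 0.4478 -0.0864  1.1747]
[[ 0.0087 -0.9998 -0.0182]
 [-0.9909 -0.0062 -0.1347]
 [ 0.1345  0.0192 -0.9907]]
wrist 297.3186396354542 257.1858891958262 191.9550258847102 [0.0958 0.6224 0.3829]
[[ 0.2736  0.9618 -0.0026]
 [ 0.9238 -0.2621  0.2792]
 [ 0.2678 -0.0788 -0.9602]]
{'time_s': 0.15, 'joint_positions': array([ 63.9137,  30.2679,  82.1393,  -0.0006,  67.6883, -10.2276]), 'qvel': array([-0.0135, -0.1607, -0.29  , -0.0501,  0.013 ,  0.0434]), 'tau': array([  0.0004, -44.0432, -17.6843,   0.0633,   0.0552,  -0.0001]), 'position': array([0.1706, 0.6008, 0.2915]), 'tcp_rot': array([[ 0.2733,  0.9619, -0.0007],
       [ 0.9619, -0.2733, -0.0015],
       [-0.0016, -0.0003, -1.    ]]), 'force': array([ 0.5351, -0.5906,  0.5785]), 'moment': array([0.0091, 0.037 , 0.013 ]), 'opening': 1.000197224593313}
```

View pics/top0.png

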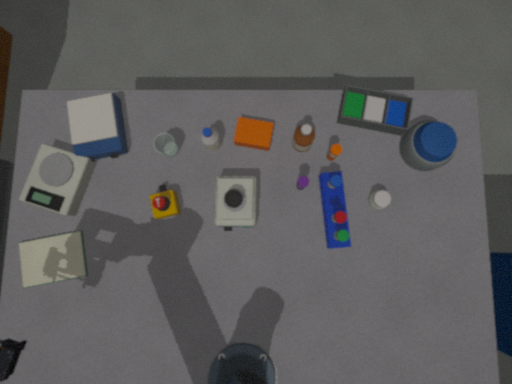

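View pics/side0.png

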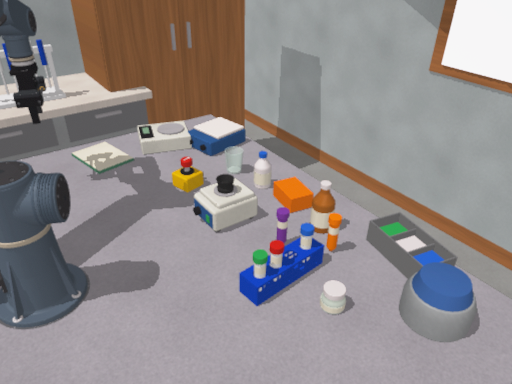

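The top view shows the stop station at (163,203), the mixer cup at (234,198) and the rack running from (332,175) to (342,245). Caps in the rack are green at (343,236), red at (340,217) and blue at about (335,182).

Things that could be taken for the blue-capped tube:
- reagent bottle with blue cap, top (208,133)
- purple tube (302,182)
- orange tube (335,150)
- blue bin (434,140)

I choose the blue-capped tube in the rack's far hole, top (335,182), side (307,230). Next I check it in a close crop and measure.

Run:
```python
from h import *
np.set_printoptions(precision=4,suppress=True)
c=cap('top');d=cap('side')
f=c['frame'];g=d['frame']
A=cv2.resize(f[165:255,290:370],None,fx=5,fy=5,interpolation=cv2.INTER_CUBIC)
B=cv2.resize(f[175:230,145:185],None,fx=5,fy=5,interpolation=cv2.INTER_CUBIC)
C=cv2.resize(f[170:235,205:265],None,fx=3,fy=3,interpolation=cv2.INTER_CUBIC)
S=np.zeros((460,800,3),np.uint8);S[:450,:400]=A;S[:275,400:600]=B;S[:195,600:780]=C
D=cv2.resize(g[220:265,285:330],None,fx=4,fy=4,interpolation=cv2.INTER_CUBIC);S[280:460,400:580]=D
D=cv2.resize(g[150:185,175:210],None,fx=5,fy=5,interpolation=cv2.INTER_CUBIC);S[280:455,600:775]=D
cv2.imwrite('pics/crop1.png',S[:,:,::-1])
def blobs(c,name,box,lo,hi,z):
    h=cv2.cvtColor(c['frame'],cv2.COLOR_RGB2HSV); x0,x1,y0,y1=box
    m=np.zeros(h.shape[:2],np.uint8); m[y0:y1,x0:x1]=cv2.inRange(h,lo,hi)[y0:y1,x0:x1]
    n,l,s,ce=cv2.connectedComponentsWithStats(m)
    for i in range(1,n):
        if s[i,4]>15: print(name,s[i],ce[i],'z',z,plane(c,*ce[i],z))
for nm,c_,b in (('top',c,[(150,175,190,215),(320,360,165,255),(210,255,180,220)]),('side',d,[(170,205,150,180),(240,330,215,275),(210,240,170,200)])):
    blobs(c_,nm+' red',b[0],(0,120,60),(8,255,255),.1)
    blobs(c_,nm+' yel',b[0],(18,120,60),(32,255,255),.055)
    blobs(c_,nm+' redcap',b[1],(0,120,60),(8,255,255),.118)
    blobs(c_,nm+' redcap',b[1],(170,120,60),(180,255,255),.118)
    blobs(c_,nm+' green',b[1],(45,100,40),(85,255,255),.118)
    blobs(c_,nm+' bluecap',b[1],(100,100,40),(115,255,255),.118)
    blobs(c_,nm+' rack',b[1],(116,100,40),(130,255,255),.062)
    blobs(c_,nm+' cup',b[2],(0,0,0),(180,255,45),.138)
h=cv2.cvtColor(f,cv2.COLOR_RGB2HSV); print(h[182,328:344].tolist()); print(h[200,326:346].tolist())
```

```text
top red [153 197  13  13 105] [159.4762 202.6667] z 0.1 [0.5385 0.2563 0.1   ]
top yel [150 190  25  25 348] [164.658  202.5747] z 0.055 [0.5428 0.2539 0.055 ]
top redcap [334 215  11   7  31] [339.2903 218.0645] z 0.118 [ 0.4948 -0.292   0.118 ]
top redcap [335 211  11  12  68] [339.9118 216.6618] z 0.118 [ 0.499 -0.294  0.118]
top green [337 230  12  11 112] [342.2589 235.0446] z 0.118 [ 0.4446 -0.2998  0.118 ]
top bluecap [ 320  171   31   78 1332] [333.1381 206.738 ] z 0.118 [ 0.5285 -0.2743  0.118 ]
top rack [336 220  12   5  16] [342.5    222.8125] z 0.062 [ 0.4825 -0.3127  0.062 ]
top cup [226 191  15  16 110] [232.2182 198.7455] z 0.138 [0.5486 0.0275 0.138 ]
side red [181 157  11  11  86] [185.9419 162.0814] z 0.1 [0.5352 0.2454 0.1   ]
side yel [172 166  31  14 265] [187.3509 174.8   ] z 0.055 [0.5327 0.2372 0.055 ]
side redcap [270 241  14  13 156] [276.0513 246.9423] z 0.118 [ 0.4968 -0.298   0.118 ]
side green [253 250  15  14 177] [259.7458 256.4859] z 0.118 [ 0.4433 -0.3038  0.118 ]
side bluecap [301 223  13  13 150] [306.84   229.1133] z 0.118 [ 0.607  -0.2867  0.118 
[... 167 characters left out ...]
0.3288  0.118 ]
side cup [217 175  16  18 167] [224.4311 184.1856] z 0.138 [ 0.5331 -0.0046  0.138 ]
[[114, 57, 90], [113, 74, 86], [111, 154, 106], [110, 186, 126], [110, 181, 137], [109, 187, 139], [110, 186, 137], [109, 188, 137], [109, 191, 139], [109, 187, 139], [110, 182, 137], [109, 190, 137], [109, 195, 137], [109, 192, 133], [113, 145, 128], [118, 64, 115]]
[[113, 199, 131], [114, 199, 128], [114, 203, 127], [114, 186, 118], [114, 177, 101], [112, 192, 97], [114, 176, 97], [117, 165, 99], [115, 169, 98], [113, 175, 96], [114, 171, 97], [115, 173, 96], [113, 187, 97], [114, 179, 100], [113, 198, 116], [114, 195, 128], [114, 197, 128], [114, 189, 132], [114, 164, 126], [117, 78, 118]]
```

View pics/crop1.png

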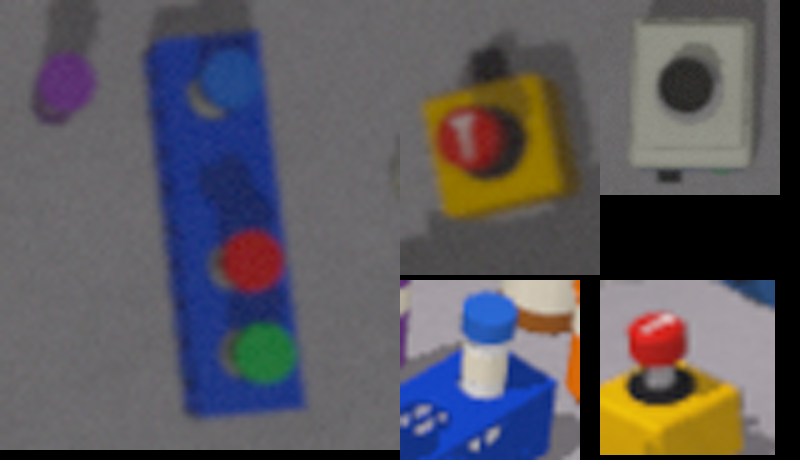

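The crop confirms the blue cap on a pale tube in the rack's end hole, next to the empty hole, with the purple tube standing apart. The red mushroom has its white arrow on the yellow box. I move above the station.

Request:
arm_command:
  targets:
    - {"rot": [0, 0, 0], "offset": [-11.75, 22.35, 0], "gripper": 0.2}
    - {"rot": [0, 0, 0], "offset": [-11.75, 22.35, 0], "gripper": 0.2}
    - {"rot": [0, 0, 0], "offset": [-11.75, 22.35, 0], "gripper": 0.2}
    - {"rot": [0, 0, 0], "offset": [-11.75, 22.35, 0], "gripper": 0.2}
    - {"rot": [0, 0, 0], "offset": [-23.5, 44.7, 0], "gripper": 0.2}
    - {"rot": [0, 0, 0], "offset": [-23.5, 44.7, 0], "gripper": 0.2}
    - {"rot": [0, 0, 0], "offset": [-23.5, 44.7, 0], "gripper": 0.2}
    - {"rot": [0, 0, 0], "offset": [-23.5, 44.7, 0], "gripper": 0.2}

```text
time_s: 1.05
position: [0.4617, 0.3238, 0.2923]
tcp_rot: [[0.273, 0.962, 0.0], [0.962, -0.273, 0.0], [0.0, 0.0, -1.0]]
force: [0.3, 0.4, 0.5]
opening: 0.799
```

Request:
arm_command:
  targets:
    - {"rot": [0, 0, 0], "offset": [-4.9, 9.2, 0], "gripper": 0.2}
    - {"rot": [0, 0, 0], "offset": [-4.9, 9.2, 0], "gripper": 0.2}
    - {"rot": [0, 0, 0], "offset": [-4.9, 9.2, 0], "gripper": 0.2}
    - {"rot": [0, 0, 0], "offset": [-4.9, 9.2, 0], "gripper": 0.2}
    - {"rot": [0, 0, 0], "offset": [-4.9, 9.2, 0], "gripper": 0.2}

```text
time_s: 1.55
position: [0.5345, 0.2537, 0.2919]
tcp_rot: [[0.273, 0.962, -0.002], [0.962, -0.273, 0.0], [-0.0, -0.002, -1.0]]
force: [-0.5, -0.9, 0.4]
opening: 0.802
```

```bash
cat >> h.py <<'E'
def mask(c,lo,hi,box=None):
    h=cv2.cvtColor(c['frame'],cv2.COLOR_RGB2HSV); m=cv2.inRange(h,lo,hi)
    if lo[0]==0 and lo[1]>0: m|=cv2.inRange(h,(172,lo[1],lo[2]),(180,255,255))
    if box:
        k=np.zeros_like(m); k[box[2]:box[3],box[0]:box[1]]=255; m&=k
    return m
def biggest(m):
    cs,_=cv2.findContours(m,cv2.RETR_EXTERNAL,cv2.CHAIN_APPROX_NONE); return cv2.convexHull(max(cs,key=cv2.contourArea))
E
python3 - <<'E'
from h import *
np.set_printoptions(precision=4,suppress=True)
c=cap('wrist','w1.png');s=bot.read_state();print(s['position'],s['force'])
h=biggest(mask(c,(0,120,60),(8,255,255))); print(cv2.minEnclosingCircle(h),cv2.fitEllipse(h))
P=np.array([plane(c,*p[0],.105,True) for p in h]); print(P.min(0),P.max(0),cv2.minEnclosingCircle(P[:,:2].astype(np.float32)))
E
```

```text
[0.5341 0.2541 0.292 ] [-0.2395  0.8109 -0.6129]
((264.6098937988281, 188.87925720214844), 20.888261795043945) ((264.8135986328125, 189.14205932617188), (39.445011138916016, 41.754573822021484), 179.59957885742188)
[0.5159 0.2417 0.105 ] [0.5576 0.28   0.105 ] ((0.5364749431610107, 0.2604639530181885), 0.02117416448891163)
```

View pics/w1.png

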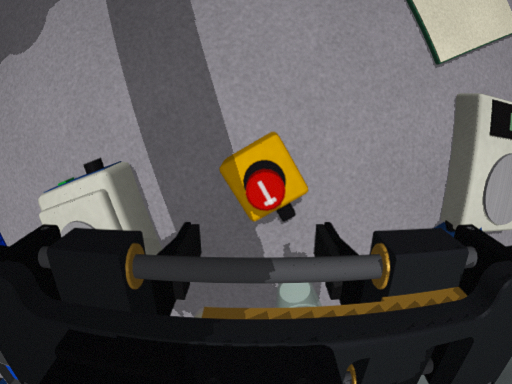

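The wrist view has the red head with its arrow at (265,189), clear of neighbours. I cross-check the position against the fixed cameras, and measure the cup and blue tube too.

```bash
cat >> h.py <<'E'
def rays(obs):  # [(cam,u,v,fish)] least-squares point
    A=np.zeros((3,3));b=np.zeros(3)
    for c,u,v,f in obs:
        o=plane(c,u,v,10,f); p=plane(c,u,v,0,f); d=(p-o)/np.linalg.norm(p-o); M=np.eye(3)-np.outer(d,d); A+=M;b+=M@p
    x=np.linalg.solve(A,b); return x
E
python3 - <<'E'
from h import *
np.set_printoptions(precision=4,suppress=True)
t=cap('top','top2.png');d=cap('side','side2.png')
def bc(c,lo,hi,box):
    h=biggest(mask(c,lo,hi,box)); x,y,w,k=cv2.boundingRect(h); M=cv2.moments(h); ce=(M['m10']/M['m00'],M['m01']/M['m00']); print(' bbox',x,y,w,k,'cen',ce); return ce
for nm,lo,hi,bt,bs,z in (('blue',(100,100,40),(112,255,255),(328,345,172,192),(295,320,215,240),.118),('red',(0,120,60),(8,255,255),(330,350,205,225),(265,290,235,260),.118),('green',(45,100,40),(85,255,255),(330,355,225,245),(250,270,245,270),.118),('head',(0,120,60),(8,255,255),(150,175,190,215),(175,200,150,175),.1),('cup',(0,0,0),(180,255,60),(222,246,186,210),(215,236,172,190),.138)):
    print(nm); a=bc(t,lo,hi,bt); b=bc(d,lo,hi,bs)
    print(' top',plane(t,*a,z),'side',plane(d,*b,z),'tri',rays([(t,*a,False),(d,*b,False)]))
for p in ((.5364,.2605,.105),(.5364,.2605,.093)): print(proj(t,p),proj(d,p))
# mixer body outline
m=cv2.inRange(t['frame'],(110,110,100),(255,255,255)); k=np.zeros_like(m);k[170:230,210:262]=255; h=biggest(m&k); r=cv2.minAreaRect(h); print('mixer',r,plane(t,*r[0],.095))
m=mask(t,(100,150,40),(125,255,255),(315,355,165,255)); h=biggest(m); r=cv2.minAreaRect(h);print('rack',r,[plane(t,*p,.062)[:2] for p in cv2.boxPoints(r)],plane(t,*r[0],.062))
E
```

```text
blue
 bbox 329 174 13 14 cen (335.5620641562064, 180.5020920502092)
 bbox 301 223 13 13 cen (306.812661498708, 229.13049095607235)
 top [ 0.6082 -0.2831  0.118 ] side [ 0.6069 -0.2868  0.118 ] tri [ 0.6091 -0.2839  0.1152]
red
 bbox 334 212 12 11 cen (339.54307116104866, 216.96254681647937)
 bbox 270 240 14 14 cen (276.3421926910299, 246.62015503875966)
 top [ 0.4981 -0.2929  0.118 ] side [ 0.4982 -0.2974  0.118 ] tri [ 0.4993 -0.2942  0.115 ]
green
 bbox 337 230 12 11 cen (342.27951388888886, 235.02604166666666)
 bbox 253 250 15 14 cen (259.8448637316562, 256.4769392033543)
 top [ 0.4446 -0.2999  0.118 ] side [ 0.4435 -0.3039  0.118 ] tri [ 0.4451 -0.3008  0.1149]
headTraceback (most recent call last):
  File "<stdin>", line 7, in <module>
  File "<stdin>", line 5, in bc
  File "h.py", line 24, in biggest
    cs,_=cv2.findContours(m,cv2.RETR_EXTERNAL,cv2.CHAIN_APPROX_NONE); return cv2.convexHull(max(cs,key=cv2.contourArea))
                                                                                            ~~~^^^^^^^^^^^^^^^^^^^^^^^^
ValueError: max() iterable argument is empty
```

Run:
```python
from h import *
np.set_printoptions(precision=4,suppress=True)
t=cap('top');d=cap('side')
t['frame']=cv2.imread('pics/top0.png')[:,:,::-1].copy();d['frame']=cv2.imread('pics/side0.png')[:,:,::-1].copy()
def bc(c,lo,hi,box):
    h=biggest(mask(c,lo,hi,box)); M=cv2.moments(h); print(' bbox',cv2.boundingRect(h)); return (M['m10']/M['m00'],M['m01']/M['m00'])
for nm,lo,hi,bt,bs,z in (('head',(0,120,60),(8,255,255),(150,175,190,215),(175,200,150,175),.1),('cup',(0,0,0),(180,255,60),(222,246,186,210),(215,236,172,190),.138)):
    print(nm); a=bc(t,lo,hi,bt); b=bc(d,lo,hi,bs)
    print(' top',plane(t,*a,z),'side',plane(d,*b,z),'tri',rays([(t,*a,False),(d,*b,False)]))
for p in ((.5364,.2605,.105),(.5364,.2605,.093)): print(proj(t,p),proj(d,p))
m=cv2.inRange(t['frame'],(110,110,100),(255,255,255)); k=np.zeros_like(m);k[170:230,210:262]=255; h=biggest(m&k); r=cv2.minAreaRect(h); print('mixer',r,plane(t,*r[0],.095))
```

```text
head
 bbox (153, 197, 13, 13)
 bbox (181, 157, 11, 11)
 top [0.5393 0.2573 0.1   ] side [0.5363 0.2475 0.1   ] tri [0.5407 0.2589 0.0937]
cup
 bbox (225, 190, 17, 17)
 bbox (217, 175, 16, 15)
 top [0.5509 0.0245 0.138 ] side [0.54   0.0049 0.138 ] tri [0.5525 0.0259 0.1234]
(np.float64(157.57426595857942), np.float64(203.21155817682086)) (np.float64(184.072495324562), np.float64(158.95384312504))
(np.float64(158.8041387064356), np.float64(203.53969176182486)) (np.float64(184.33176349849782), np.float64(162.06323248037867))
mixer ((234.66314697265625, 201.48178100585938), (41.04818344116211, 48.9825439453125), 3.094058036804199) [0.5443 0.0245 0.095 ]
```

Request:
arm_command:
  targets:
    - {"rot": [0, 0, 0], "offset": [0.6, 0.2, 3], "gripper": 0.2}
    - {"rot": [0, 0, 0], "offset": [0.6, 0.2, 7], "gripper": 0.2}
    - {"rot": [0, 0, 0], "offset": [0.6, 0.2, 10], "gripper": 0.2}
    - {"rot": [0, 0, 0], "offset": [0.6, 0.2, 12.5], "gripper": 0.2}
    - {"rot": [0, 0, 0], "offset": [0.6, 0.2, 14.2], "gripper": 0.2}
    - {"rot": [0, 0, 0], "offset": [0.6, 0.2, 14.2], "gripper": 0.2}
    - {"rot": [0, 0, 0], "offset": [0.6, 0.2, 14.2], "gripper": 0.2}

```text
time_s: 2.5
position: [0.539, 0.2589, 0.1505]
tcp_rot: [[0.272, 0.962, -0.0], [0.962, -0.272, 0.0], [0.0, -0.0, -1.0]]
force: [0.5, 0.6, -0.0]
opening: 0.799
```

Run:
```python
from h import *
np.set_printoptions(precision=4,suppress=True)
c=cap('wrist','w2.png');s=bot.read_state();print(s['position'],s['force'])
h=biggest(mask(c,(0,120,60),(8,255,255))); P=np.array([plane(c,*p[0],.105,True) for p in h]); print(cv2.boundingRect(h),cv2.minEnclosingCircle(P[:,:2].astype(np.float32)))
```

```text
[0.5395 0.259  0.1512] [ 0.5573 -0.8652 -0.0994]
(224, 214, 73, 44) ((0.5322309136390686, 0.26247188448905945), 0.019617704674601555)
```

View pics/w2.png

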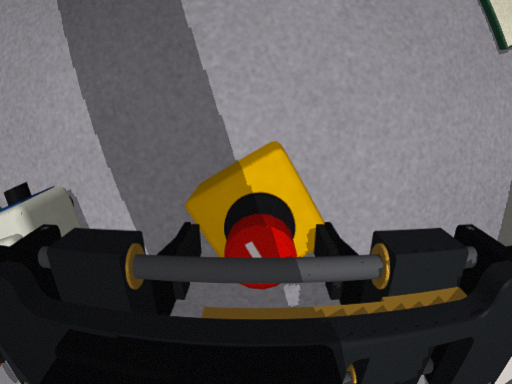

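The head lies between the fingers, at about (260,250). I lower slightly, then close.

Request:
arm_command:
  targets:
    - {"rot": [0, 0, 0], "offset": [0, 0, 0.4], "gripper": 0.2}
    - {"rot": [0, 0, 0], "offset": [0, 0, 0.4], "gripper": 1}
    - {"rot": [0, 0, 0], "offset": [0, 0, 0.4], "gripper": 1}
    - {"rot": [0, 0, 0], "offset": [0, 0, 0.4], "gripper": 1}
    - {"rot": [0, 0, 0], "offset": [0, 0, 0.4], "gripper": 1}
    - {"rot": [0, 0, 0], "offset": [0, 0, 0.4], "gripper": 1}

```text
time_s: 3.15
position: [0.5397, 0.2597, 0.1467]
tcp_rot: [[0.275, 0.961, 0.002], [0.961, -0.275, 0.003], [0.004, 0.001, -1.0]]
force: [-0.9, 3.6, -1.3]
opening: 0.449
```

Opening 0.449 is 39 mm, so the head is gripped. Now I press.

Request:
arm_command:
  targets:
    - {"rot": [0, 0, 0], "offset": [0, 0, 0.4], "gripper": 1}
    - {"rot": [0, 0, 0], "offset": [0, 0, 0.7], "gripper": 1}
    - {"rot": [0, 0, 0], "offset": [0, 0, 0.9], "gripper": 1}
    - {"rot": [0, 0, 0], "offset": [0, 0, 0.9], "gripper": 1}
    - {"rot": [0, 0, 0], "offset": [0, 0, 0.9], "gripper": 1}

```text
time_s: 3.65
position: [0.5397, 0.2597, 0.1385]
tcp_rot: [[0.274, 0.962, 0.002], [0.962, -0.274, 0.002], [0.003, 0.002, -1.0]]
force: [-2.0, 5.2, 7.1]
opening: 0.446
```

Request:
arm_command:
  targets:
    - {"rot": [0, 0, 0], "offset": [0, 0, 0.3], "gripper": 1}
    - {"rot": [0, 0, 0], "offset": [0, 0, 0.3], "gripper": 1}

```text
time_s: 3.85
position: [0.5399, 0.2598, 0.1381]
tcp_rot: [[0.273, 0.962, 0.003], [0.962, -0.273, 0.003], [0.004, 0.003, -1.0]]
force: [-5.0, 3.3, 21.4]
opening: 0.449
```

Force rose to 21 N with no further motion, so the button is at its bottom stop. I go back up.

Request:
arm_command:
  targets:
    - {"rot": [0, 0, 0], "offset": [0, 0, -0.4], "gripper": 1}
    - {"rot": [0, 0, 0], "offset": [0, 0, -0.8], "gripper": 1}
    - {"rot": [0, 0, 0], "offset": [0, 0, -1.2], "gripper": 1}
    - {"rot": [0, 0, 0], "offset": [0, 0, -1.2], "gripper": 1}
    - {"rot": [0, 0, 0], "offset": [0, 0, -1.2], "gripper": 1}

```text
time_s: 4.35
position: [0.5397, 0.2598, 0.1465]
tcp_rot: [[0.274, 0.962, 0.002], [0.962, -0.274, 0.003], [0.003, 0.001, -1.0]]
force: [0.5, 5.9, 0.8]
opening: 0.445
```

Request:
arm_command:
  targets:
    - {"rot": [0, 0, 7], "offset": [0, 0, 0], "gripper": 1}
    - {"rot": [0, 0, 14], "offset": [0, 0, 0], "gripper": 1}
    - {"rot": [0, 0, 21], "offset": [0, 0, 0], "gripper": 1}
    - {"rot": [0, 0, 28], "offset": [0, 0, 0], "gripper": 1}
    - {"rot": [0, 0, 35], "offset": [0, 0, 0], "gripper": 1}
    - {"rot": [0, 0, 42], "offset": [0, 0, 0], "gripper": 1}
    - {"rot": [0, 0, 49], "offset": [0, 0, 0], "gripper": 1}
    - {"rot": [0, 0, 52], "offset": [0, 0, 0], "gripper": 1}

```text
time_s: 5.15
position: [0.5404, 0.2604, 0.1465]
tcp_rot: [[0.928, 0.373, 0.004], [0.373, -0.928, 0.004], [0.005, -0.002, -1.0]]
force: [1.6, 7.6, -0.9]
opening: 0.45
```

Request:
arm_command:
  targets:
    - {"rot": [0, 0, 3], "offset": [0, 0, 0], "gripper": 1}
    - {"rot": [0, 0, 5], "offset": [0, 0, 0], "gripper": 1}
    - {"rot": [0, 0, 5], "offset": [0, 0, 0], "gripper": 1}

```text
time_s: 5.45
position: [0.5404, 0.2605, 0.1465]
tcp_rot: [[0.955, 0.295, 0.004], [0.295, -0.955, 0.004], [0.005, -0.002, -1.0]]
force: [1.6, 7.6, -1.1]
opening: 0.45
```

Run:
```python
from h import *
s=bot.read_state();print(s['position'],s['force'],s['moment'],s['joint_positions'])
```

```text
[0.54043393 0.2604583  0.14650216] [ 1.5861676   7.55081589 -1.0664788 ] [ 1.23545068 -0.15627549  0.50697656] [15.01205439 39.36475215 92.5407046   0.19183402 47.80354241 -2.28989309]
```

The head turned through 57° and the moment rose to 0.5 N m, so it is at its stop. I release and lift.

Request:
arm_command:
  targets:
    - {"rot": [0, 0, 0], "offset": [0, 0, 0], "gripper": 0.2}
    - {"rot": [0, 0, 0], "offset": [0, 0, 0], "gripper": 0.2}
    - {"rot": [0, 0, 0], "offset": [0, 0, 0], "gripper": 0.2}
    - {"rot": [0, 0, 0], "offset": [0, 0, -3], "gripper": 0.2}
    - {"rot": [0, 0, 0], "offset": [0, 0, -7], "gripper": 0.2}
    - {"rot": [0, 0, 0], "offset": [0, 0, -11.5], "gripper": 0.2}
    - {"rot": [0, 0, 0], "offset": [0, 0, -15.5], "gripper": 0.2}
    - {"rot": [0, 0, 0], "offset": [0, 0, -15.5], "gripper": 0.2}

```text
time_s: 6.25
position: [0.5419, 0.2588, 0.3076]
tcp_rot: [[0.956, 0.294, 0.012], [0.294, -0.956, 0.003], [0.013, 0.001, -1.0]]
force: [-0.4, -0.0, -0.4]
opening: 0.799
```

Request:
arm_command:
  targets:
    - {"rot": [0, 0, 7], "offset": [-0.8, 4.5, 0], "gripper": 0.2}
    - {"rot": [0, 0, 14], "offset": [-1.6, 9, 0], "gripper": 0.2}
    - {"rot": [0, 0, 21], "offset": [-2.4, 13.5, 0], "gripper": 0.2}
    - {"rot": [0, 0, 28], "offset": [-3.2, 18, 0], "gripper": 0.2}
    - {"rot": [0, 0, 36], "offset": [-4, 22.5, 0], "gripper": 0.2}
    - {"rot": [0, 0, 44], "offset": [-4.8, 27, 0], "gripper": 0.2}
    - {"rot": [0, 0, 52], "offset": [-5.6, 31.5, 0], "gripper": 0.2}
    - {"rot": [0, 0, 60], "offset": [-6.4, 36, 0], "gripper": 0.2}

```text
time_s: 7.05
position: [0.5831, -0.1065, 0.3001]
tcp_rot: [[0.729, -0.685, -0.002], [-0.685, -0.729, 0.001], [-0.002, 0.001, -1.0]]
force: [0.5, -1.0, -0.1]
opening: 0.795
```

Run:
```python
from h import *
t=cap('top','top3.png');d=cap('side','side3.png')
S=np.hstack([cv2.resize(t['frame'][175:230,145:185],(400,550),interpolation=cv2.INTER_CUBIC),cv2.resize(d['frame'][150:195,170:205],(400,550),interpolation=cv2.INTER_CUBIC)])
cv2.imwrite('pics/crop3.png',S[:,:,::-1])
s=bot.read_state();print(s['position'],s['force'],s['joint_positions'])
```

```text
[ 0.58448056 -0.11070795  0.30022755] [ 0.59830378 -0.25302518 -0.31775183] [-21.42185708  27.36023319  86.06819225  -0.15605084  66.50825138
  21.98633265]
```

View pics/crop3.png

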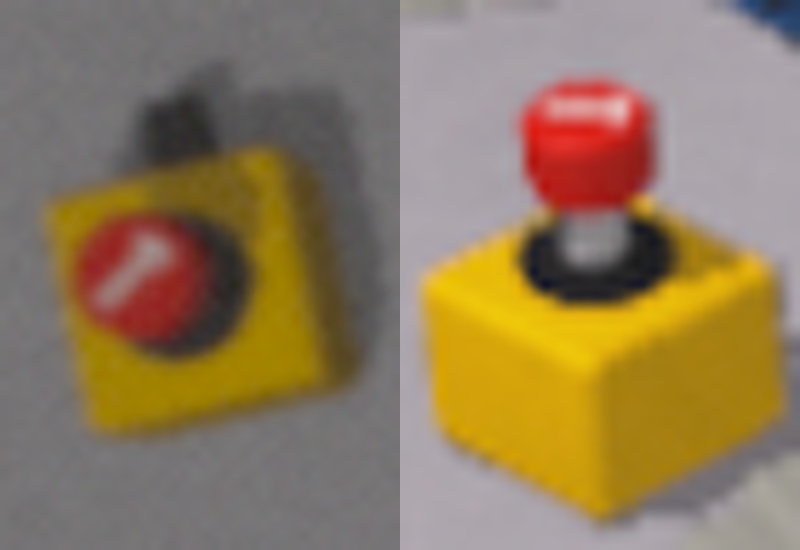

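The crop shows the head up, its arrow swung clockwise by about 50–57°. On to the tube.

Request:
arm_command:
  targets:
    - {"rot": [0, 0, 8], "offset": [3.4, 2.75, 0], "gripper": 0.2}
    - {"rot": [0, 0, 16], "offset": [6.8, 5.5, 0], "gripper": 0.2}
    - {"rot": [0, 0, 24], "offset": [10.2, 8.2, 0], "gripper": 0.2}
    - {"rot": [0, 0, 32], "offset": [13.7, 11, 0], "gripper": 0.2}
    - {"rot": [0, 0, 41], "offset": [13.7, 11, 0], "gripper": 0.2}
    - {"rot": [0, 0, 41], "offset": [13.7, 11, 0], "gripper": 0.2}
    - {"rot": [0, 0, 41], "offset": [13.7, 11, 0], "gripper": 0.2}

```text
time_s: 7.85
position: [0.609, -0.2771, 0.3001]
tcp_rot: [[0.111, -0.994, -0.002], [-0.994, -0.111, 0.002], [-0.002, 0.002, -1.0]]
force: [-0.1, 1.0, -0.4]
opening: 0.801
```

Run:
```python
from h import *
c=cap('wrist','w4.png');s=bot.read_state();print(s['position'],s['force'],s['joint_positions'],s['tcp_rot'])
m=mask(c,(100,100,40),(112,255,255)); cs,_=cv2.findContours(m,cv2.RETR_EXTERNAL,cv2.CHAIN_APPROX_NONE)
for h in cs:
    if cv2.contourArea(h)>150:
        P=np.array([plane(c,*p[0],.123,True) for p in h]); print(cv2.boundingRect(h),cv2.minEnclosingCircle(P[:,:2].astype(np.float32)))
```

```text
[ 0.60922324 -0.27684031  0.30055037] [ 0.16760993  0.15137557 -0.00826186] [-3.39905100e+01  3.33154221e+01  7.46333856e+01  1.35273660e-02
  7.21819790e+01  4.96349385e+01] [[ 0.11095402 -0.99382397 -0.00176695]
 [-0.99382417 -0.11095664  0.00146249]
 [-0.00164951  0.00159377 -0.99999737]]
(236, 148, 55, 109) ((0.5914555788040161, -0.2668856382369995), 0.055697448551654816)
(476, 67, 36, 96) ((0.7315571904182434, -0.5570647120475769), 0.05743139609694481)
(423, 0, 41, 56) ((0.8094048500061035, -0.44773152470588684), 0.03708656504750252)
```

View pics/w4.png

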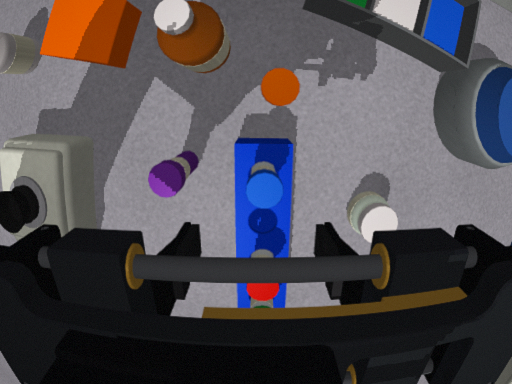

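The blue cap is at (265,189), over the rack's end hole. Orange is at (280,87) and purple at (167,180), both clear of the jaws.

Run:
```python
from h import *
c=cap('wrist');f=c['frame']
h=cv2.cvtColor(f,cv2.COLOR_RGB2HSV); print(h[189,265],h[150,245],h[189,243])
m=((h[:,:,2]>150)&(h[:,:,0]>100)&(h[:,:,0]<118)&(h[:,:,1]>120)).astype(np.uint8)*255; k=np.zeros_like(m);k[165:215,240:290]=255
b=biggest(m&k); P=np.array([plane(c,*p[0],.123,True) for p in b]); print(cv2.boundingRect(b),cv2.minEnclosingCircle(P[:,:2].astype(np.float32)))
p=plane(c,265,189,.123,True);s=bot.read_state();print(p,s['position'],s['tcp_rot'][:,:2].T@(p-s['position']))
```

```text
[109 222 215] [113 238 204] [112 232 209]
(240, 165, 50, 50) ((0.6083950400352478, -0.28330639004707336), 0.03362009674310684)
[ 0.60984191 -0.28336145  0.123     ] [ 0.60940639 -0.27674097  0.30083033] [6.83746688e-03 9.78051758e-05]
```

Request:
arm_command:
  targets:
    - {"rot": [0, 0, 0], "offset": [0.7, 0, 3], "gripper": 0.2}
    - {"rot": [0, 0, 0], "offset": [0.7, 0, 6.5], "gripper": 0.2}
    - {"rot": [0, 0, 0], "offset": [0.7, 0, 10], "gripper": 0.2}
    - {"rot": [0, 0, 0], "offset": [0.7, 0, 12.5], "gripper": 0.2}
    - {"rot": [0, 0, 0], "offset": [0.7, 0, 13.8], "gripper": 0.2}
    - {"rot": [0, 0, 0], "offset": [0.7, 0, 13.8], "gripper": 0.2}
    - {"rot": [0, 0, 0], "offset": [0.7, 0, 13.8], "gripper": 0.2}

```text
time_s: 8.65
position: [0.6112, -0.2852, 0.1643]
tcp_rot: [[0.108, -0.994, 0.001], [-0.994, -0.108, -0.001], [0.001, -0.001, -1.0]]
force: [-0.0, 0.4, -0.1]
opening: 0.799
```

Request:
arm_command:
  targets:
    - {"rot": [0, 0, 0], "offset": [0, 0, 0], "gripper": 1}
    - {"rot": [0, 0, 0], "offset": [0, 0, 0], "gripper": 1}
    - {"rot": [0, 0, 0], "offset": [0, 0, 0], "gripper": 1}
    - {"rot": [0, 0, 0], "offset": [0, 0, 0], "gripper": 1}
    - {"rot": [0, 0, 0], "offset": [0, 0, 0], "gripper": 1}
    - {"rot": [0, 0, 0], "offset": [0, 0, 0], "gripper": 1}

```text
time_s: 9.25
position: [0.6105, -0.2854, 0.1635]
tcp_rot: [[0.107, -0.994, 0.0], [-0.994, -0.107, -0.0], [0.0, -0.0, -1.0]]
force: [-0.1, 0.3, 1.0]
opening: 0.403
```

Opening 0.403 is 35 mm, matching the 36 mm cap. I lift.

Request:
arm_command:
  targets:
    - {"rot": [0, 0, 0], "offset": [0, 0, -1.5], "gripper": 1}
    - {"rot": [0, 0, 0], "offset": [0, 0, -4], "gripper": 1}
    - {"rot": [0, 0, 0], "offset": [0, 0, -7], "gripper": 1}
    - {"rot": [0, 0, 0], "offset": [0, 0, -10], "gripper": 1}
    - {"rot": [0, 0, 0], "offset": [0, 0, -13.5], "gripper": 1}
    - {"rot": [0, 0, 0], "offset": [0, 0, -16.5], "gripper": 1}
    - {"rot": [0, 0, 0], "offset": [0, 0, -16.5], "gripper": 1}
    - {"rot": [0, 0, 0], "offset": [0, 0, -16.5], "gripper": 1}

```text
time_s: 10.05
position: [0.6104, -0.2852, 0.3295]
tcp_rot: [[0.107, -0.994, 0.001], [-0.994, -0.107, -0.001], [0.001, -0.001, -1.0]]
force: [-0.9, 0.7, -1.0]
opening: 0.399
```

Run:
```python
from h import *
np.set_printoptions(precision=4,suppress=True)
t=cap('top','top5.png');d=cap('side','side5.png');w=cap('wrist')
s=bot.read_state();print(s['position'],s['force'],s['opening'])
# cup rim from the top view: dark ring circle, bottom of the lookup; dark pixel profile through centre
m=mask(t,(0,0,0),(180,255,60),(215,255,180,220)); b=biggest(m); print('cup top',cv2.boundingRect(b),cv2.fitEllipse(b)); a=cv2.fitEllipse(b)[0]; print(plane(t,*a,.138),plane(t,*a,.13))
for z in (.095,.118,.138): print(z,proj(t,(.5476,.0245,z)),proj(d,(.5476,.0245,z)))
S=np.hstack([cv2.resize(t['frame'][170:235,205:265],(360,390),interpolation=cv2.INTER_CUBIC),cv2.resize(d['frame'][165:235,190:260],(390,390),interpolation=cv2.INTER_CUBIC)])
cv2.imwrite('pics/crop5.png',S[:,:,::-1])
```

```text
[ 0.6096 -0.2848  0.3264] [-0.9795  0.0447 -1.4438] 0.39942627638064954
cup top (225, 190, 17, 17) ((233.23898315429688, 198.26634216308594), (16.251415252685547, 16.948238372802734), 2.0590758323669434)
[0.55   0.0245 0.138 ] [0.5508 0.0254 0.13  ]
0.095 (np.float64(234.6803717757653), np.float64(200.41763286677275)) (np.float64(223.7031864631041), np.float64(190.7883704946492))
0.118 (np.float64(233.91509710655623), np.float64(199.71233723103572)) (np.float64(223.52259143891476), np.float64(184.3442273249801))
0.138 (np.float64(233.22245204392112), np.float64(199.07397879654548)) (np.float64(223.36269583243094), np.float64(178.63869814438257))
```

View pics/crop5.png

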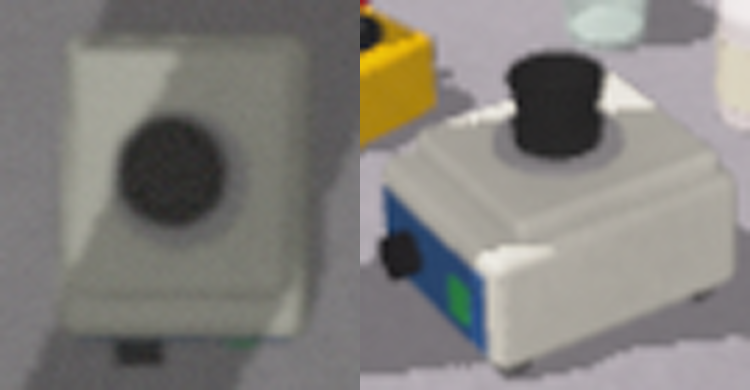

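The cup rim is a clean dark circle in the top view at (233.2,198.3), 16–17 px wide, which matches 48 mm. That puts the cup axis at about (0.550, 0.024). I move over it.

Request:
arm_command:
  targets:
    - {"rot": [0, 0, 0], "offset": [-4, 0.35, 0], "gripper": 1}
    - {"rot": [0, 0, 0], "offset": [-8.5, 0.7, 0], "gripper": 1}
    - {"rot": [0, 0, 0], "offset": [-13, 1.1, 0], "gripper": 1}
    - {"rot": [0, 0, 0], "offset": [-17.5, 1.5, 0], "gripper": 1}
    - {"rot": [0, 0, 0], "offset": [-22, 1.8, 0], "gripper": 1}
    - {"rot": [0, 0, 0], "offset": [-26.5, 2.2, 0], "gripper": 1}
    - {"rot": [0, 0, 0], "offset": [-30, 2.5, 0], "gripper": 1}
    - {"rot": [0, 0, 0], "offset": [-31.3, 2.6, 0], "gripper": 1}

```text
time_s: 11.0
position: [0.5491, 0.0264, 0.3268]
tcp_rot: [[0.11, -0.994, -0.004], [-0.994, -0.11, 0.002], [-0.002, 0.004, -1.0]]
force: [-0.9, -0.9, -1.1]
opening: 0.401
```

Request:
arm_command:
  targets:
    - {"rot": [0, 0, 0], "offset": [0, 0, 0], "gripper": 1}
    - {"rot": [0, 0, 0], "offset": [0, 0, 0], "gripper": 1}

```text
time_s: 11.2
position: [0.5514, 0.0223, 0.3277]
tcp_rot: [[0.107, -0.994, -0.001], [-0.994, -0.107, -0.001], [0.001, 0.001, -1.0]]
force: [0.4, 0.5, 0.1]
opening: 0.402
```

Run:
```python
from h import *
np.set_printoptions(precision=4,suppress=True)
t=cap('top','top6.png');d=cap('side','side6.png');w=cap('wrist','w6.png')
s=bot.read_state();print(s['position'],s['force'],s['opening'],s['tcp_rot'][:,2])
p=s['position'];print('tip in side',proj(d,p-[0,0,.1585]),'cap',proj(d,p-[0,0,.05]),'rim',proj(d,(.55,.024,.138)))
S=np.hstack([cv2.resize(d['frame'][105:225,180:270],(450,600),interpolation=cv2.INTER_CUBIC),w['frame'][100:340,80:430][:, :350].repeat(1,0)[:,:].copy() if 0 else cv2.resize(w['frame'][150:320,170:270],(350,600),interpolation=cv2.INTER_CUBIC)])
cv2.imwrite('pics/crop6.png',S[:,:,::-1])
```

```text
[0.5517 0.0215 0.328 ] [-0.0372  0.3215 -0.1083] 0.3999555036408623 [-0.     -0.0004 -1.    ]
tip in side (np.float64(224.80607527702253), np.float64(169.49875028091407)) cap (np.float64(223.94666086645574), np.float64(135.8738747486711)) rim (np.float64(224.13087346505966), np.float64(178.48204509602454))
```

View pics/crop6.png

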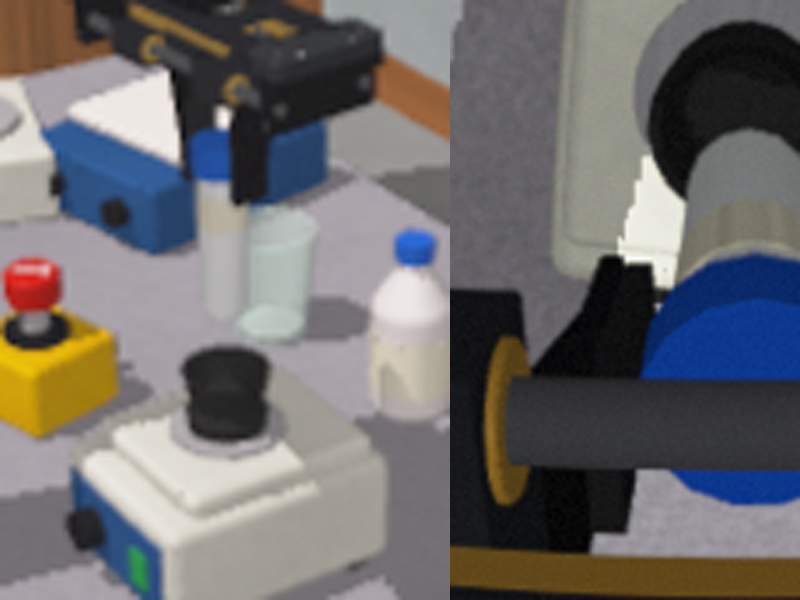

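The tube hangs upright over the cup, with its tip at side (224,169) as predicted. I descend in stages.

Request:
arm_command:
  targets:
    - {"rot": [0, 0, 0], "offset": [-0.27, 0.14, 0], "gripper": 1}
    - {"rot": [0, 0, 0], "offset": [-0.27, 0.14, 1.5], "gripper": 1}
    - {"rot": [0, 0, 0], "offset": [-0.27, 0.14, 3], "gripper": 1}
    - {"rot": [0, 0, 0], "offset": [-0.27, 0.14, 4.2], "gripper": 1}
    - {"rot": [0, 0, 0], "offset": [-0.27, 0.14, 4.6], "gripper": 1}
    - {"rot": [0, 0, 0], "offset": [-0.27, 0.14, 4.6], "gripper": 1}
    - {"rot": [0, 0, 0], "offset": [-0.27, 0.14, 4.6], "gripper": 1}

```text
time_s: 12.05
position: [0.5498, 0.0255, 0.2826]
tcp_rot: [[0.107, -0.994, 0.001], [-0.994, -0.107, -0.0], [0.0, -0.001, -1.0]]
force: [-0.2, -0.1, 0.0]
opening: 0.401
```

Run:
```python
from h import *
s=bot.read_state();print(s['position'],s['force'],s['moment'],s['opening'])
```

```text
[0.54982565 0.02548436 0.28264751] [-0.17132841 -0.105732    0.03913203] [-0.09064294  0.19075421  0.00131628] 0.40084037158265046
```

Tip is at about 0.124 with no contact, as expected. Next I go 8 mm lower, about 2 mm into the cup.

Request:
arm_command:
  targets:
    - {"rot": [0, 0, 0], "offset": [0, 0, 0.4], "gripper": 1}
    - {"rot": [0, 0, 0], "offset": [0, 0, 0.8], "gripper": 1}
    - {"rot": [0, 0, 0], "offset": [0, 0, 0.8], "gripper": 1}

```text
time_s: 12.35
position: [0.5497, 0.0256, 0.2745]
tcp_rot: [[0.107, -0.994, 0.001], [-0.994, -0.107, -0.0], [0.0, -0.001, -1.0]]
force: [-0.7, 0.2, 3.0]
opening: 0.401
```

Request:
arm_command:
  targets:
    - {"rot": [0, 0, 0], "offset": [0, 0, 0.2], "gripper": 1}
    - {"rot": [0, 0, 0], "offset": [0, 0, 0.4], "gripper": 1}
    - {"rot": [0, 0, 0], "offset": [0, 0, 0.5], "gripper": 1}
    - {"rot": [0, 0, 0], "offset": [0, 0, 0.5], "gripper": 1}
    - {"rot": [0, 0, 0], "offset": [0, 0, 0.5], "gripper": 1}

```text
time_s: 12.85
position: [0.5499, 0.0256, 0.2699]
tcp_rot: [[0.107, -0.994, 0.002], [-0.994, -0.107, -0.0], [0.0, -0.002, -1.0]]
force: [0.3, 0.1, 5.9]
opening: 0.403
```

Run:
```python
from h import *
for i in range(4):
    d=cap('side','side7.png' if i==3 else None);s=bot.read_state();print(s['position'],s['force'],s['opening'])
t=cap('top')
S=cv2.resize(d['frame'][125:225,180:270],(720,600)[::1],interpolation=cv2.INTER_CUBIC)[:, :540]
S=cv2.resize(d['frame'][125:225,180:270],(540,600),interpolation=cv2.INTER_CUBIC)
cv2.imwrite('pics/crop7.png',S[:,:,::-1])
```

```text
[0.54995701 0.0256034  0.2699118 ] [-0.3457503   0.32461225  5.39848657] 0.4023973432066638
[0.54993412 0.02558471 0.26988188] [0.20979164 0.23939181 5.96601626] 0.40540354699371134
[0.54994269 0.02557167 0.2699184 ] [0.12645076 0.08871588 5.29318055] 0.4058115098662549
[0.54994367 0.02559398 0.26992714] [-0.54607138 -0.67880084  5.67504002] 0.4012477417075736
```

View pics/crop7.png

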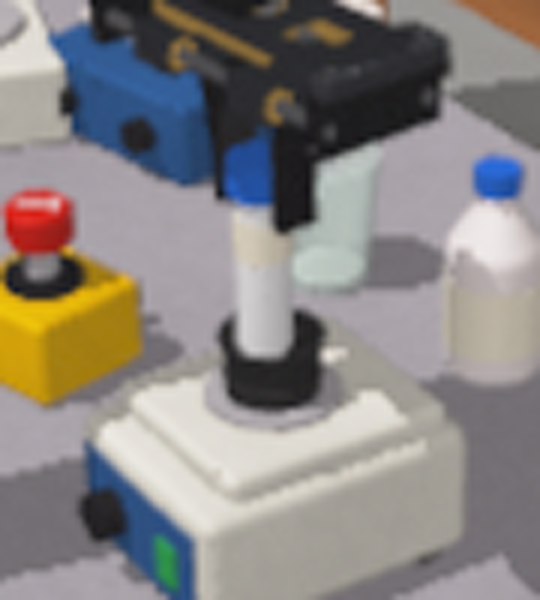

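The tube sits upright inside the cup with the rim visibly lowered. A force of 5.6 N plus the tube's weight, and the geometry, both put the cup at about 5.5–6.5 mm down. I go 1 mm deeper and hold.

Request:
arm_command:
  targets:
    - {"rot": [0, 0, 0], "offset": [0, 0, 0.1], "gripper": 1}
    - {"rot": [0, 0, 0], "offset": [0, 0, 0.1], "gripper": 1}
    - {"rot": [0, 0, 0], "offset": [0, 0, 0.1], "gripper": 1}
    - {"rot": [0, 0, 0], "offset": [0, 0, 0.1], "gripper": 1}
    - {"rot": [0, 0, 0], "offset": [0, 0, 0.1], "gripper": 1}
    - {"rot": [0, 0, 0], "offset": [0, 0, 0.1], "gripper": 1}
    - {"rot": [0, 0, 0], "offset": [0, 0, 0.1], "gripper": 1}
    - {"rot": [0, 0, 0], "offset": [0, 0, 0.1], "gripper": 1}

```text
time_s: 13.9
position: [0.55, 0.0256, 0.2691]
tcp_rot: [[0.107, -0.994, 0.002], [-0.994, -0.107, -0.0], [0.0, -0.002, -1.0]]
force: [-0.2, 0.2, 6.0]
opening: 0.397
```

Request:
arm_command:
  targets:
    - {"rot": [0, 0, 0], "offset": [0, 0, 0], "gripper": 1}
    - {"rot": [0, 0, 0], "offset": [0, 0, 0], "gripper": 1}
    - {"rot": [0, 0, 0], "offset": [0, 0, 0], "gripper": 1}
    - {"rot": [0, 0, 0], "offset": [0, 0, 0], "gripper": 1}
    - {"rot": [0, 0, 0], "offset": [0, 0, 0], "gripper": 1}
    - {"rot": [0, 0, 0], "offset": [0, 0, 0], "gripper": 1}
    - {"rot": [0, 0, 0], "offset": [0, 0, 0], "gripper": 1}
    - {"rot": [0, 0, 0], "offset": [0, 0, 0], "gripper": 1}

```text
time_s: 14.7
position: [0.55, 0.0256, 0.269]
tcp_rot: [[0.107, -0.994, 0.002], [-0.994, -0.107, -0.0], [0.0, -0.002, -1.0]]
force: [0.4, 0.9, 6.2]
opening: 0.404
```

Request:
arm_command:
  targets:
    - {"rot": [0, 0, 0], "offset": [0, 0, 0], "gripper": 1}
    - {"rot": [0, 0, 0], "offset": [0, 0, 0], "gripper": 1}
    - {"rot": [0, 0, 0], "offset": [0, 0, 0], "gripper": 1}
    - {"rot": [0, 0, 0], "offset": [0, 0, 0], "gripper": 1}
    - {"rot": [0, 0, 0], "offset": [0, 0, 0], "gripper": 1}
    - {"rot": [0, 0, 0], "offset": [0, 0, 0], "gripper": 1}
    - {"rot": [0, 0, 0], "offset": [0, 0, 0], "gripper": 1}
    - {"rot": [0, 0, 0], "offset": [0, 0, 0], "gripper": 1}

```text
time_s: 15.5
position: [0.55, 0.0256, 0.269]
tcp_rot: [[0.107, -0.994, 0.002], [-0.994, -0.107, -0.0], [0.0, -0.002, -1.0]]
force: [0.4, -0.1, 6.2]
opening: 0.4
```

Run:
```python
from h import *
F=[]
for i in range(8):
    d=cap('side');s=bot.read_state();F.append(s['force'][2])
print(s['time_s'],s['position'],np.mean(F),s['opening'])
a=cv2.imread('pics/side0.png')[:,:,::-1]
for n in ('reagent','amber'): pass
# side-view shift of tube caps left in rack
for lo,hi,b in (((0,120,60),(8,255,255),(265,290,235,260)),((45,100,40),(85,255,255),(250,270,245,270)),((100,100,40),(125,255,255),(255,270,148,162))):
    for fr in (a.copy(),d['frame']): print(cv2.boundingRect(biggest(mask({'frame':fr},lo,hi,b))),end=' ')
    print()
```

```text
15.9 [0.55000573 0.02559271 0.26902818] 6.148393395811283 0.4025179764597109
(270, 240, 14, 14) (270, 240, 14, 14) 
(253, 250, 15, 14) (253, 250, 15, 14) 
(259, 151, 8, 7) (259, 151, 8, 7)
```

The hold has lasted over 2.5 s. The force is steady at 6.1 N plus about 0.6 N of tube weight, or roughly 6–7 mm of travel. Bystanders are unmoved, so I hand in.

```bash
python3 -c "
from rig import ticket
print(ticket.hand_in())"
```

```text
the job is handed in; nothing more can be done
None
```

The job is handed in: the arm still grips the blue-capped tube and holds the mixer cup about half-way down. The hand-in gave no verdict.

**What I did**
- **Button:** I gripped the mushroom head and pressed it until the force jumped to 21 N with no further motion. I then let it rise and turned it 57° clockwise, where the moment rose to 0.5 N m. A picture afterwards showed the head up and its arrow turned.
- **Tube:** I took the blue-capped tube by its cap (opening 35 mm, for a 36 mm cap), carried it upright to the mixer and pressed it into the cup. I held it there for about 3 s before handing in.

**Last checks**
- **Cup depth:** the push was steady at about 6.1 N plus roughly 0.6 N of tube weight. That gives about 6 mm down by force and about 7 mm by geometry. Both are inside the 4–10 mm limits, though they differ by about 1 mm.
- **Position and grip:** the gripper pointed straight down within about 0.2°, and the tube stood upright in the last picture. I put the tip within a few mm of the cup's axis, going by where I measured it. The grip was unchanged.
- **Bystanders:** the red and green caps and the reagent bottle showed no shift in the side view. I did not measure the amber bottle, beaker, orange box or jar again, but the arm felt no contact near them.
- **Disagreement:** the side camera read 4–5 mm lower in y than the top and wrist cameras, so I relied on those two.

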